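# Fasten the dust box cover with its spring-loaded captive screw

## Robot

A 6-joint arm with a two-finger parallel gripper is mounted at the origin on the work surface. World frame = base frame: x ahead of the robot, y to its left, z up, the work surface at z = 0. Lengths are in m, angles in rad, forces in N, time in s.
With the tool pointing down it reaches from about 0.425 to 0.95 m from the base axis. Payload 14.7 kg.
Tool frame: the origin (TCP) lies at the very end of the fingers, on their centre line; the grasp point (between the pads) lies 19 mm behind it (env.hold_point_z is the distance from the TCP to the grasp point, in m); x points along the fingers, z is the direction in which the jaws open and shut, and the axes are right-handed (so a half turn about x gives the same grasp; the last joint's range is limited). The gripper opens to 85 mm and grips with 20 to 120 N. Pads are 22 mm wide; open, the fingers measure 114 mm over their backs; the gripper's body (76 mm by 85 mm) begins 54 mm behind the grasp point. The pads swing forward as they close: fully open they stand 13 mm farther back than shut.
Start: joints at [1.213, 0.48, 1.596, -0, 1.065, -0.047], TCP at [0.199, 0.619, 0.231] pointing down, gripper open.
Joint ranges: [-2.75, 2.75], [-0.82, 2.05], [0.23, 2.67], [-1.56, 4.7], [0.09, 2.69], [-2.92, 2.92]. Speed limits (rad/s): [1.89, 1.89, 2.39, 3.01, 3.01, 3.01].

## Interface

Orientations are given as [roll, pitch, yaw] about the fixed x, y, z axes, in that order (R = Rz(yaw) Ry(pitch) Rx(roll)).
In Python, from cell import env, cams gives the robot as it stands.
- The arm moves only by the shell command python3 -m inch 'ROWS' [OPENING] [FORCE]. ROWS is JSON, a list of rows, each an object with "translation": the shift along the tool's x, y, z in units of 40 mm (1.0 is 40 mm), a list of three; "dr": the turn, a rotation vector about the tool's x, y, z in units of 6 degrees (1.0 is 6 degrees), a list of three. A call has 1 to 5 rows; each row is the pose to reach, as a shift and turn from the pose commanded when the call began, along the tool's axes at that moment; what a row does not reach only later rows make up. A row lasts 1/12 s, in which the tool goes at most 41.7 mm and 7.16 degrees, less where a joint would pass 70% of its speed; a pose out of reach is approached as far as the arm can. A call with a gripper value outside its range is refused whole. OPENING is the closure, from -1 (fully open) to 1 (shut), set as the call begins (- or left out, the last holds). The fingers move at their own pace and stop on an object; FORCE is the grip in N (left out, the last holds). Time passes only in rows, so rows that repeat a pose let the fingers close. It gives the time, the measured TCP pose, the force and the opening at its end, in the units of the state.
- env.state(): the state, without advancing time (a new reading comes with each control period).
- cams.read_camera(name): name is "scene" or "top"; returns (picture, depth): 384x512x3 uint8, red, green, blue; 384x512 float32, m along the optical axis (not along the pixel's ray), 0 where there is no reading.
- cams.get_calibration(name): a dict with "camera_matrix" (3x3 intrinsics, pixels), "R" (3x3) and "t" (3): a world point X has camera coordinates R X + t. Camera axes: x right, y down, z forward; pixel columns grow to the right and rows downward; lengths in m; the calibration is good to about 2 mm. A picture is of the moment at which its call begins. get_calibration takes no time and is no camera call.
- env.finish_job(): hands the job in, once; it reports no verdict.
Trained networks look in the newest picture that a camera, given by its name, has taken for a name from the list of things; names that differ only in an ending like _2 or _b are one class to them, and where a whole thing is asked for, a point or a joint stands for the part that bears it (a point fixed in the world has none). Each returns a list of dicts, best first, with "p" (0 to 1); they miss things now and then, are a little off and sometimes report something else, mostly with a low value. They report only what shows in the picture. A call takes as long as a camera call.
- cams.boxes_of(label, camera): "location" ([column, row] in pixels, amid what is visible of it).
The state is a dict: "t": time; "joints": joint angles; "joint_vel": joint speeds; "joint_efforts": joint torques, N m; "tcp_pos": TCP position; "tcp_rot": TCP orientation; "wrist_force": force on the tool from outside, world axes, zero at the start; "torque": the same for the moment, N m; "finger_gap": finger opening in m.
Only numpy, scipy, OpenCV 4.12 (cv2) and the standard library are available. Lean on these libraries where they do the work, as an engineer would, in place of code of your own. Each camera call takes 0.05 s, during which the arm holds its last target. There are 200 camera calls.

## Task

Fasten the cover of the green dust box with its captive screw: draw the black thumb bar up against its spring, find by feel where the thread catches while turning it clockwise seen from above, then drive it clockwise until it is fully home at its stop and let go. Pull and turn gently, so that the red collar is neither lifted nor twisted far out of its seat, and do not disturb the things lying about.

Things in the scene. Friction and masses are not known exactly. Their poses are not given: they have to be found in the camera images.
- dustbox: Green steel box 240 x 240 x 82 mm with a bare steel cover, its top 90 mm above the bench. Fixed. The origin is on the bench under its centre, z up. The captive screw stands upright on the vertical axis through the origin.
- knob (a point): Centre of the screw's black thumb bar: a flat upright bar 46 mm long (its x axis), 10 mm thick (its y axis) and 26 mm tall (z, up, along the screw's axis), with a red mark at its +x end. At rest this point is 133 mm above the bench, and the bar's underside 120 mm; below it is a round stem of 7 mm diameter. Clockwise seen from above tightens. The bar turns freely (0.05 N m) while the screw is down.
- screw_axis (a point): Where the screw's axis passes the cover, 90 mm above the bench. Inside, a lug low on the screw must enter the nut's thread from below. The thread's mouth, 0.5 rad wide, lies 0.2 to 1.3 rad clockwise of where the bar starts: different each time, unseen. Elsewhere the lug meets the nut's blind underside. Turned through the mouth without being drawn up, it jams on the far side.
- draw (a joint): How far the screw stands drawn up (m): 0 at rest; the lug meets the blind underside at about 0.0065. At the mouth the extra upward load falls away and it draws on freely past 0.017 to the upper flank at about 0.020. A spring pulls it down: 4.2 N at rest with the weight, 0.25 N more per mm. Let go in the thread it stays (self-locking) on the lower flank; let go before, it springs back.
- band (a point): Middle of a yellow band 5 mm high on the screw's stem, hidden in the collar at the start. It shows above the red collar when the screw is home. The thread runs 1.25 rad clockwise on from the mouth's far side, raising the screw 4 mm per rad (axial play 2 to 3 mm) from 0.017 to a dead stop: home, where it rests at about 0.022 when let go. One or two grips of the bar.
- collar_lift (a joint): Rise (m) of the red collar (42 mm diameter, its top 98 mm above the bench) round the stem, which carries the nut: 0 seated, 0.010 at most. It gives way upward when the screw pulls on the nut: 3 N to unseat it, then 3 N per mm; this adds to the screw's own spring. Pulling it up more than 4.5 mm spoils the thread.
- collar_twist (a joint): Twist (rad) of the nut in its mount, clockwise positive, 0 unloaded: 5 N m per rad. It begins to twist when the screw meets its stop: a sound tightening is 0.1 to 0.5 N m (0.02 to 0.1 rad); more than 0.2 rad of twist spoils the thread.
- can_a: Loose red spray can, 54 mm diameter, 190 mm tall, origin at its foot. Leave alone.
- can_b: Loose red spray can, 54 mm diameter, 190 mm tall, origin at its foot. Leave alone.
- sprayer: Loose green bottle, 60 mm diameter, 170 mm tall, origin at its foot. Leave alone.
- club_head: Loose black golf club head with a short steel neck, 92 mm wide, 47 mm high, neck to 72 mm, origin at its foot. Leave alone.
- tape: Loose roll of yellow tape, 44 mm diameter, 18 mm high, lying on a corner of the cover, origin at its underside. Leave alone.
- glue: Loose small amber glue jar, 32 mm diameter, 35 mm high, standing on a corner of the cover, origin at its foot. Leave alone.
- ferrule: Loose brass slug, 28 mm diameter, 22 mm high, standing on a corner of the cover, origin at its foot. Leave alone.
- screwdriver: Loose screwdriver lying on the bench, along its x axis. Leave alone.

How it is judged:
By the outcome, as a careful person would: the job done as asked, in the order asked, and still so for the second after the job is handed in, with the robot touching nothing.
It also fails if it takes over 72 s, if anything falls off the work surface, if the arm or the gripper's body presses on something with over 40 N, if the wrist force passes 120 N, or if a joint passes its speed limit or range.

## Working session

There is one attempt and no reset: what is moved stays moved. The work goes in short steps, Python scripts to look and compute and a shell command to move; the robot and the scene stay as the last step left them, time stands still between calls to the robot, and variables do not carry over. Pictures are saved under pics/ and viewed, about 8 in all and at most 12, crops included, and the job is handed in when it is done.

```bash
mkdir -p pics; cat > h.py <<'E'
import numpy as np,cv2
from cell import env,cams
def world(cam,u,v,d):
    c=cams.get_calibration(cam);K=np.array(c["camera_matrix"]);R=np.array(c["R"]);t=np.array(c["t"])
    return R.T@(np.linalg.inv(K)@np.array([u,v,1])*d-t)
def pix(cam,X):
    c=cams.get_calibration(cam);p=np.array(c["camera_matrix"])@(np.array(c["R"])@np.array(X)+np.array(c["t"]));return p[:2]/p[2]
E
python3 - <<'E'
from h import *
for c in("scene","top"):
    im,d=cams.read_camera(c);cv2.imwrite(f"pics/{c}0.png",im[...,::-1]);np.save(c+"0.npy",d)
    for l in("knob","dustbox","collar_lift","can_a","sprayer","club_head","tape","glue","ferrule","screwdriver"):
        for b in cams.boxes_of(l,c)[:2]:
            u,v=b["location"];dd=d[int(v),int(u)];print(c,l,round(b["p"],2),np.round([u,v]),np.round(world(c,u,v,dd),3))
print(env.state())
E
```

```text
scene knob 0.41 [275. 181.] [0.511 0.033 0.145]
scene dustbox 0.97 [272. 207.] [0.545 0.056 0.085]
scene collar_lift 0.43 [274. 194.] [0.518 0.036 0.097]
scene can_a 0.96 [370. 311.] [0.634 0.401 0.156]
scene can_a 0.6 [411. 284.] [0.528 0.429 0.156]
scene sprayer 0.95 [186. 114.] [ 0.476 -0.383  0.1  ]
scene tape 0.77 [316. 194.] [0.443 0.119 0.106]
scene glue 0.52 [228. 183.] [ 0.589 -0.066  0.122]
scene ferrule 0.69 [272. 233.] [0.617 0.121 0.112]
scene screwdriver 0.65 [375. 235.] [0.385 0.286 0.022]
top dustbox 0.83 [245. 206.] [0.499 0.025 0.149]
top collar_lift 0.39 [246. 205.] [0.502 0.023 0.148]
top can_a 0.93 [119. 197.] [0.495 0.398 0.169]
top can_a 0.69 [129. 169.] [0.583 0.381 0.169]
top sprayer 0.67 [379. 235.] [ 0.445 -0.387  0.114]
top club_head 0.59 [221. 172.] [0.607 0.11  0.116]
top club_head 0.57 [372. 195.] [ 0.581 -0.384  0.049]
top tape 0.5 [208. 233.] [0.415 0.131 0.109]
top glue 0.57 [275. 180.] [ 0.591 -0.061  0.129]
top ferrule 0.42 [218. 172.] [0.608 0.119 0.114]
top ferrule 0.22 [381. 233.] [ 0.449 -0.39   0.122]
top screwdriver 0.64 [164. 246.] [0.371 0.281 0.024]
{'t': 1.1, 'joints': array([ 1.21340854e+00,  4.80203894e-01,  1.59629749e+00, -2.09574349e-05,
        1.06508091e+00, -4.65944787e-02]), 'joint_vel': array([ 0.0005167 ,  0.00190313,  0.00063561,  0.00138719,  0.00127461,
       -0.00034666]), 'joint_efforts': array([ 1.72235450e-03, -9.50500131e+01, -4.30650973e+01, -3.74267202e-04,
        5.82897082e-04, -1.70316514e-05]), 'tcp_pos': array([0.19876294, 0.61886667, 0.23129496]), 'tcp_rot': array([-1.10314658,  1.57077527,  0.15686659]), 'wrist_force': array([-0.34261646,  0.30249468, -0.49704403]), 'torque': array([ 0.00498072, -0.02756109, -0.01460684]), 'finger_gap': 0.08549070482113671}
```

```bash
python3 - <<'E'
from h import *
from scipy.spatial.transform import Rotation as Ro
for c in("top","scene"):
    d=np.load(c+"0.npy");v,u=np.mgrid[0:384,0:512]
    k=cams.get_calibration(c);K=np.array(k["camera_matrix"]);R=np.array(k["R"]);t=np.array(k["t"])
    P=(np.stack([u,v,np.ones_like(u)],-1)@np.linalg.inv(K).T*d[...,None]-t)@R
    m=(d>0)&(abs(P[...,0]-.505)<.06)&(abs(P[...,1]-.028)<.06)&(P[...,2]>.125)&(P[...,2]<.16)
    q=P[m];print(c,len(q),q.min(0).round(3),q.max(0).round(3),q.mean(0).round(4))
    w,V=np.linalg.eigh(np.cov(q[:,:2].T));print(np.sqrt(w),V[:,1],np.degrees(np.arctan2(V[1,1],V[0,1])))
    m2=(d>0)&(abs(P[...,2]-.09)<.008)&(abs(P[...,0]-.505)<.2)&(abs(P[...,1]-.028)<.2)
    print("cover rect",cv2.minAreaRect(P[m2][:,:2].astype(np.float32)))
    im=cv2.imread(f"pics/{c}0.png");cu,cv_=(246,205) if c=="top" else (275,190)
    cr=im[cv_-75:cv_+75,cu-100:cu+100];globals()[c]=cv2.resize(cr,(600,450),interpolation=cv2.INTER_CUBIC)
cv2.imwrite("pics/crop_top.png",top);cv2.imwrite("pics/crop_scene.png",scene)
s=env.state();print(Ro.from_euler("xyz",s["tcp_rot"]).as_matrix().round(3))
E
```

```text
top 62 [0.487 0.022 0.136] [0.533 0.034 0.153] [0.5086 0.0276 0.1465]
[0.00334779 0.01371193] [-0.9972179 -0.0745416] -175.72511553247676
cover rect ((0.5129964351654053, 0.02763950824737549), (0.23909156024456024, 0.24623408913612366), 86.0953140258789)
scene 108 [0.489 0.024 0.125] [0.536 0.036 0.148] [0.5142 0.031  0.1399]
[0.00295459 0.01365452] [-0.9987141  -0.05069654] -177.09405665862548
cover rect ((0.5162441730499268, 0.030751287937164307), (0.23645862936973572, 0.24261218309402466), 86.57240295410156)
[[ 0.    -0.952  0.306]
 [ 0.     0.306  0.952]
 [-1.    -0.     0.   ]]
```

View pics/crop_top.png

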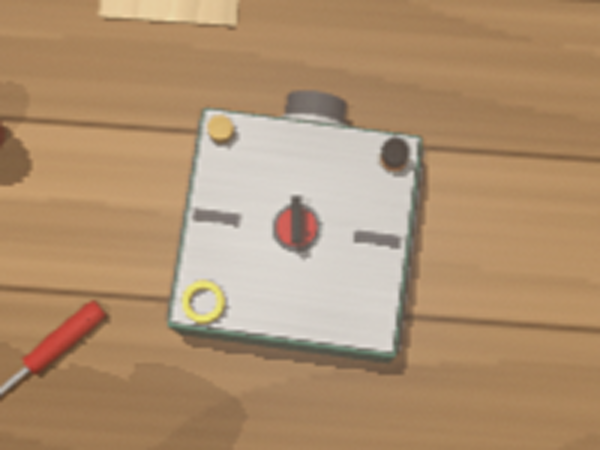

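View pics/scene0.png

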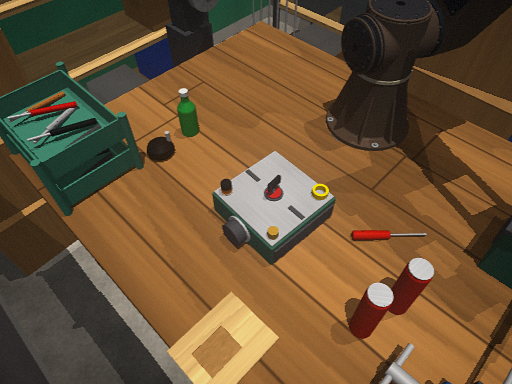

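```bash

python3 -m inch '[{"translation":[0,-3,-2.9],"dr":[0,0,0]},{"translation":[0,-3,-2.9],"dr":[0,0,0]},{"translation":[0,-3,-2.9],"dr":[0,0,0]},{"translation":[0,-3,-2.9],"dr":[0,0,0]},{"translation":[0,-3,-2.9],"dr":[0,0,0]}]' -1 60
python3 -m inch '[{"translation":[0,-3,-2.9],"dr":[0,0,0]},{"translation":[0,-3,-2.9],"dr":[0,0,0]},{"translation":[0,-3,-2.9],"dr":[0,0,0]},{"translation":[0,-3,-2.9],"dr":[0,0,0]},{"translation":[0,-3,-2.9],"dr":[0,0,0]}]'
python3 -m inch '[{"translation":[0,-3,-2.9],"dr":[0,0,0]},{"translation":[0,-3,-2.9],"dr":[0,0,0]},{"translation":[0,-3,-2.9],"dr":[0,0,0]},{"translation":[0,-3,-2.9],"dr":[0,0,0]},{"translation":[0,-3,-2.9],"dr":[0,0,0]}]'
python3 -m inch '[{"translation":[0,-3,-2.9],"dr":[-3.5,0,0]},{"translation":[0,-3,-2.9],"dr":[-3.5,0,0]},{"translation":[0,-3,-2.9],"dr":[-3.5,0,0]},{"translation":[0,-3,-2.9],"dr":[-3.5,0,0]},{"translation":[0,-3,-2.9],"dr":[-3.5,0,0]}]'
```

```text
t: 1.52
tcp_pos: [0.2795, 0.4661, 0.2313]
tcp_rot: [-2.883, 1.568, -1.626]
wrist_force: [0.6, 2.1, 0.3]
finger_gap: 0.0855
t: 1.93
tcp_pos: [0.3586, 0.3194, 0.2314]
tcp_rot: [-2.592, 1.569, -1.336]
wrist_force: [-0.0, 0.9, 0.4]
finger_gap: 0.0854
t: 2.35
tcp_pos: [0.4381, 0.1723, 0.2316]
tcp_rot: [-1.799, 1.569, -0.543]
wrist_force: [-0.2, 0.5, 0.3]
finger_gap: 0.0854
t: 2.77
tcp_pos: [0.5158, 0.027, 0.2316]
tcp_rot: [-2.091, 1.569, -0.462]
wrist_force: [0.3, 0.5, 0.9]
finger_gap: 0.0856
```

```bash
cat > off.py <<'E'
from h import *
import sys
from scipy.spatial.transform import Rotation as Ro
def go(x,y,z):
    s=env.state();R=Ro.from_euler("xyz",s["tcp_rot"]).as_matrix()
    print("units",(R.T@(np.array([x,y,z])-s["tcp_pos"])/.04).round(3),"zang",np.degrees(np.arctan2(R[1,2],R[0,2])).round(2),"j6",s["joints"][5].round(3),"xdir",R[:,0].round(4),"tcp",s["tcp_pos"].round(4),"F",s["wrist_force"].round(2),"T",s["torque"].round(3),"t",s["t"])
if __name__=="__main__": go(*map(float,sys.argv[1:4]))
E
python3 off.py .512 .029 .114
```

```text
units [2.939 0.096 0.057] zang 93.36 j6 -1.635 xdir [ 1.5e-03 -7.0e-04 -1.0e+00] tcp [0.5158 0.027  0.2316] F [0.28 0.5  0.87] T [-0.009  0.002  0.002] t 2.7667
```

```bash
python3 - <<'E'
from h import *
im,d=cams.read_camera("scene");cv2.imwrite("pics/s1.png",cv2.resize(im[100:250,175:375,::-1],(800,600),interpolation=cv2.INTER_CUBIC))
E
```

```text
(no output)
```

View pics/s1.png

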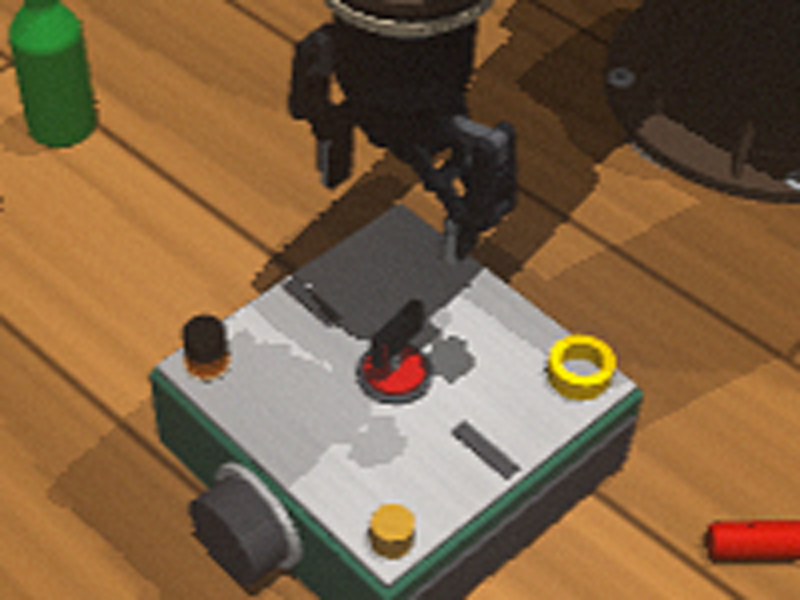

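```bash

python3 -m inch '[{"translation":[0.75,0.1,0.06],"dr":[0,0,0]},{"translation":[1.5,0.1,0.06],"dr":[0,0,0]},{"translation":[2.2,0.1,0.06],"dr":[0,0,0]},{"translation":[2.7,0.1,0.06],"dr":[0,0,0]},{"translation":[2.94,0.1,0.06],"dr":[0,0,0]}]'
python3 -m inch '[{"translation":[0,0,0],"dr":[0,0,0]},{"translation":[0,0,0],"dr":[0,0,0]}]'
python3 off.py .512 .029 .114
python3 - <<'E'
from h import *
a,d=cams.read_camera("scene");b,d=cams.read_camera("top")
o=np.hstack([cv2.resize(a[140:240,225:325],(400,400),interpolation=2),cv2.resize(b[155:255,195:295],(400,400),interpolation=2)])
cv2.imwrite("pics/s2.png",o[...,::-1])
E
```

```text
t: 3.23
tcp_pos: [0.5084, 0.0326, 0.1114]
tcp_rot: [1.513, 1.568, 3.14]
wrist_force: [-1.6, 0.8, -0.6]
finger_gap: 0.0857
t: 3.4
tcp_pos: [0.51, 0.0326, 0.114]
tcp_rot: [1.504, 1.571, 3.13]
wrist_force: [0.3, -0.4, -0.1]
finger_gap: 0.0856
units [ 0.001 -0.046 -0.093] zang 93.19 j6 -1.622 xdir [-2.e-04  0.e+00 -1.e+00] tcp [0.51   0.0326 0.114 ] F [ 0.35 -0.37 -0.11] T [ 0.005 -0.005 -0.029] t 3.4
```

View pics/s2.png

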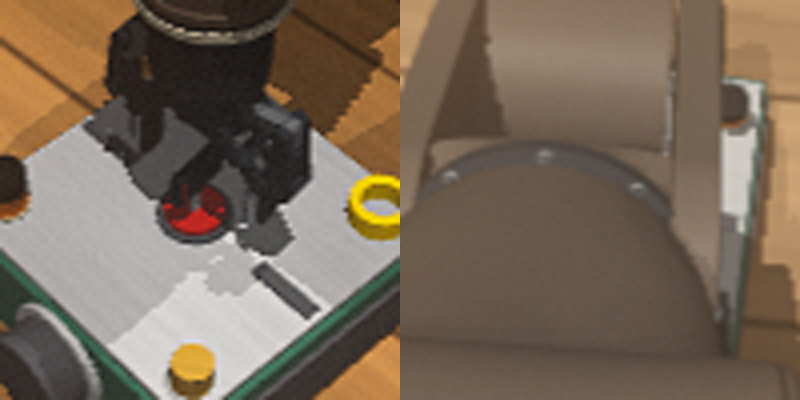

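```bash

python3 -m inch '[{"translation":[0,-0.05,-0.09],"dr":[0,0,0]},{"translation":[0,-0.05,-0.09],"dr":[0,0,0]},{"translation":[0,-0.05,-0.09],"dr":[0,0,0]}]'
python3 off.py .512 .029 .114
for i in 1 2 3; do python3 -m inch '[{"translation":[0,0,0],"dr":[0,0,0]},{"translation":[0,0,0],"dr":[0,0,0]},{"translation":[0,0,0],"dr":[0,0,0]},{"translation":[0,0,0],"dr":[0,0,0]},{"translation":[0,0,0],"dr":[0,0,0]}]' 1 40; done
python3 off.py .512 .029 .114
```

```text
t: 3.75
tcp_pos: [0.5126, 0.0288, 0.1144]
tcp_rot: [-1.632, 1.569, -0.006]
wrist_force: [-0.9, 0.7, 0.1]
finger_gap: 0.0858
units [0.011 0.014 0.006] zang 93.17 j6 -1.629 xdir [ 0.0014 -0.     -1.    ] tcp [0.5126 0.0288 0.1144] F [-0.89  0.69  0.11] T [ 0.017 -0.019 -0.037] t 3.75
t: 4.17
tcp_pos: [0.5119, 0.029, 0.1137]
tcp_rot: [1.693, 1.571, -2.964]
wrist_force: [-0.0, 0.7, -0.7]
finger_gap: 0.0253
t: 4.58
tcp_pos: [0.512, 0.0289, 0.1137]
tcp_rot: [-2.752, 1.571, -1.125]
wrist_force: [-0.9, -2.6, 2.3]
finger_gap: 0.0093
t: 5.0
tcp_pos: [0.512, 0.029, 0.1138]
tcp_rot: [-2.062, 1.571, -0.436]
wrist_force: [-0.5, -3.9, 4.0]
finger_gap: 0.0091
units [-0.006 -0.     0.001] zang 93.19 j6 -1.629 xdir [ 1.e-04 -1.e-04 -1.e+00] tcp [0.512  0.029  0.1138] F [-0.47 -3.93  3.99] T [-0.599  0.188  0.082] t 5.0
```

```bash

python3 -m inch '[{"translation":[-0.02,0,-0.015],"dr":[0,0,0]},{"translation":[-0.05,0,-0.03],"dr":[0,0,0]},{"translation":[-0.05,0,-0.03],"dr":[0,0,0]},{"translation":[-0.05,0,-0.03],"dr":[0,0,0]}]'
python3 off.py .512 .029 .114
python3 -m inch '[{"translation":[-0.02,0,0],"dr":[0,0,0]},{"translation":[-0.05,0,0],"dr":[0,0,0]},{"translation":[-0.05,0,0],"dr":[0,0,0]},{"translation":[-0.05,0,0],"dr":[0,0,0]}]'
python3 off.py .512 .029 .114
```

```text
t: 5.33
tcp_pos: [0.5119, 0.0284, 0.1155]
tcp_rot: [0.287, 1.57, 1.913]
wrist_force: [0.2, 5.8, -4.4]
finger_gap: 0.0095
units [ 0.039 -0.004  0.015] zang 93.17 j6 -1.631 xdir [-3.e-04  8.e-04 -1.e+00] tcp [0.5119 0.0284 0.1155] F [ 0.18  5.79 -4.42] T [ 1.086 -0.125  0.049] t 5.3333
t: 5.67
tcp_pos: [0.5119, 0.0284, 0.1175]
tcp_rot: [0.34, 1.57, 1.966]
wrist_force: [1.4, 7.2, -4.3]
finger_gap: 0.0097
units [ 0.088 -0.004  0.015] zang 93.18 j6 -1.632 xdir [-3.e-04  8.e-04 -1.e+00] tcp [0.5119 0.0284 0.1175] F [ 1.44  7.17 -4.3 ] T [ 1.101 -0.227  0.09 ] t 5.6667
```

```bash

python3 -m inch '[{"translation":[-0.02,0,0.018],"dr":[0,0,0]},{"translation":[-0.05,0,0.018],"dr":[0,0,0]},{"translation":[-0.05,0,0.018],"dr":[0,0,0]}]'
python3 off.py .512 .029 .114
for i in 1 2 3; do python3 -m inch '[{"translation":[-0.025,0,0],"dr":[0,0,0]},{"translation":[-0.025,0,0],"dr":[0,0,0]},{"translation":[-0.025,0,0],"dr":[0,0,0]}]' >/dev/null
python3 off.py .512 .029 .114; done
```

```text
t: 5.92
tcp_pos: [0.5119, 0.0287, 0.1197]
tcp_rot: [0.869, 1.571, 2.496]
wrist_force: [1.4, 2.2, -5.8]
finger_gap: 0.0094
units [ 0.143 -0.003  0.008] zang 93.2 j6 -1.63 xdir [-2.e-04  1.e-04 -1.e+00] tcp [0.5119 0.0287 0.1197] F [ 1.4   2.25 -5.8 ] T [ 0.427 -0.149  0.052] t 5.9167
units [ 0.163 -0.005  0.01 ] zang 93.19 j6 -1.63 xdir [-3.e-04  1.e-04 -1.e+00] tcp [0.5118 0.0286 0.1205] F [  1.85   3.23 -10.5 ] T [ 0.627 -0.36   0.047] t 6.1667
units [ 0.19  -0.004  0.011] zang 93.19 j6 -1.63 xdir [-3.e-04  1.e-04 -1.e+00] tcp [0.5118 0.0286 0.1216] F [  1.79   5.04 -13.28] T [ 0.718 -0.384  0.011] t 6.4167
units [ 0.214 -0.005  0.012] zang 93.19 j6 -1.63 xdir [-3.e-04  0.e+00 -1.e+00] tcp [0.5118 0.0285 0.1226] F [  2.22   4.87 -15.88] T [ 0.688 -0.433  0.034] t 6.6667
```

```bash

python3 -m inch '[{"translation":[0.02,0,0],"dr":[0.5,0,0]},{"translation":[0.02,0,0],"dr":[1,0,0]},{"translation":[0.02,0,0],"dr":[1,0,0]}]' >/dev/null
python3 off.py .512 .029 .114
for i in 1 2 ; do python3 -m inch '[{"translation":[0,0,0],"dr":[0.5,0,0]},{"translation":[0,0,0],"dr":[1,0,0]},{"translation":[0,0,0],"dr":[1,0,0]}]' >/dev/null
python3 off.py .512 .029 .114; done
```

```text
units [ 0.195 -0.004  0.013] zang 87.03 j6 -1.523 xdir [-3.e-04 -0.e+00 -1.e+00] tcp [0.5118 0.0285 0.1218] F [  1.3    3.36 -14.61] T [ 0.786 -0.194 -0.07 ] t 6.9167
units [ 0.197 -0.001  0.014] zang 81.14 j6 -1.42 xdir [-1.e-04 -1.e-04 -1.e+00] tcp [0.5119 0.0285 0.1219] F [  2.17   4.24 -15.5 ] T [ 0.621 -0.352  0.064] t 7.1667
units [ 0.196 -0.001  0.016] zang 75.21 j6 -1.316 xdir [-3.e-04 -1.e-04 -1.e+00] tcp [0.5118 0.0284 0.1218] F [  1.57   1.74 -14.18] T [ 0.258 -0.314 -0.056] t 7.4167
```

```bash

for i in 1 2 3; do python3 -m inch '[{"translation":[0,0,0],"dr":[0.5,0,0]},{"translation":[0,0,0],"dr":[1,0,0]},{"translation":[0,0,0],"dr":[1,0,0]}]' >/dev/null
python3 off.py .512 .029 .114; done
```

```text
units [0.196 0.001 0.016] zang 69.25 j6 -1.212 xdir [-3.e-04 -2.e-04 -1.e+00] tcp [0.5118 0.0284 0.1219] F [  2.03   0.95 -13.41] T [ 0.158 -0.247  0.028] t 7.6667
units [0.196 0.003 0.017] zang 63.28 j6 -1.108 xdir [-3.e-04 -2.e-04 -1.e+00] tcp [0.5118 0.0283 0.1218] F [  0.59  -1.21 -14.84] T [-0.169 -0.208 -0.059] t 7.9167
units [0.197 0.005 0.017] zang 57.3 j6 -1.004 xdir [-3.e-04 -2.e-04 -1.e+00] tcp [0.5118 0.0283 0.1219] F [ -0.87  -2.13 -13.79] T [-0.309  0.038 -0.101] t 8.1667
```

```bash

for i in 1 2 3; do python3 -m inch '[{"translation":[0,0,0],"dr":[0.5,0,0]},{"translation":[0,0,0],"dr":[1,0,0]},{"translation":[0,0,0],"dr":[1,0,0]}]' >/dev/null
python3 off.py .512 .029 .114; done
```

```text
units [0.197 0.007 0.017] zang 51.32 j6 -0.899 xdir [-3.e-04 -3.e-04 -1.e+00] tcp [0.5118 0.0283 0.1219] F [ -0.52  -3.67 -13.23] T [-0.565 -0.066 -0.125] t 8.4167
units [0.198 0.007 0.018] zang 45.32 j6 -0.795 xdir [-5.e-04 -3.e-04 -1.e+00] tcp [0.5117 0.0283 0.1219] F [ -0.97  -5.64 -10.89] T [-0.625  0.077 -0.129] t 8.6667
units [0.202 0.009 0.016] zang 39.34 j6 -0.69 xdir [-3.e-04 -2.e-04 -1.e+00] tcp [0.5117 0.0283 0.1221] F [-2.24 -4.66 -6.12] T [-0.701  0.414 -0.085] t 8.9167
```

```bash

python3 -m inch '[{"translation":[-0.02,0,0],"dr":[0.4,0,0]},{"translation":[-0.05,0,0],"dr":[0.8,0,0]},{"translation":[-0.05,0,0],"dr":[0.8,0,0]}]' >/dev/null
python3 off.py .512 .029 .114
for i in 1 2 ; do python3 -m inch '[{"translation":[-0.035,0,0],"dr":[0,0,0]},{"translation":[-0.07,0,0],"dr":[0,0,0]},{"translation":[-0.07,0,0],"dr":[0,0,0]}]' >/dev/null
python3 off.py .512 .029 .114; done
```

```text
units [0.253 0.01  0.016] zang 34.58 j6 -0.607 xdir [-3.e-04 -2.e-04 -1.e+00] tcp [0.5117 0.0283 0.1241] F [-1.94 -5.24 -6.78] T [-0.731  0.404 -0.039] t 9.1667
units [0.324 0.01  0.015] zang 34.69 j6 -0.609 xdir [-3.e-04 -2.e-04 -1.e+00] tcp [0.5117 0.0283 0.127 ] F [-2.56 -5.1  -6.37] T [-0.76   0.355 -0.031] t 9.4167
units [0.393 0.01  0.016] zang 34.69 j6 -0.609 xdir [-4.e-04 -2.e-04 -1.e+00] tcp [0.5117 0.0283 0.1297] F [-2.59 -5.13 -8.29] T [-0.766  0.397  0.01 ] t 9.6667
```

```bash

python3 -m inch '[{"translation":[-0.03,-0.006,-0.013],"dr":[0,0,0]},{"translation":[-0.057,-0.006,-0.013],"dr":[0,0,0]},{"translation":[-0.057,-0.006,-0.013],"dr":[0,0,0]}]' >/dev/null
python3 off.py .512 .029 .114
for i in 1 2 3; do python3 -m inch '[{"translation":[0,0,0],"dr":[0.5,0,0]},{"translation":[0,0,0],"dr":[1,0,0]},{"translation":[0,0,0],"dr":[1,0,0]}]' >/dev/null
python3 off.py .512 .029 .114; done
```

```text
units [0.45  0.014 0.02 ] zang 34.51 j6 -0.607 xdir [ 1.e-04  1.e-04 -1.e+00] tcp [0.5117 0.0281 0.132 ] F [-1.59 -0.2  -8.41] T [-0.103  0.266  0.067] t 9.9167
units [0.446 0.015 0.02 ] zang 28.31 j6 -0.499 xdir [-1.e-04  0.e+00 -1.e+00] tcp [0.5116 0.0281 0.1318] F [-1.76 -0.78 -9.19] T [-0.221  0.31  -0.039] t 10.1667
units [0.444 0.017 0.02 ] zang 22.39 j6 -0.395 xdir [-2.e-04  0.e+00 -1.e+00] tcp [0.5115 0.0281 0.1318] F [-1.87 -1.22 -7.8 ] T [-0.261  0.358 -0.008] t 10.4167
units [0.444 0.019 0.019] zang 16.44 j6 -0.291 xdir [-4.e-04 -0.e+00 -1.e+00] tcp [0.5115 0.028  0.1317] F [-2.62 -2.12 -8.22] T [-0.218  0.417 -0.02 ] t 10.6667
```

Continue with rise of 0.0105 units per 6°, in small batches.

```bash

for i in 1 2 3 4; do python3 -m inch '[{"translation":[-0.005,0,0],"dr":[0.5,0,0]},{"translation":[-0.0105,0,0],"dr":[1,0,0]},{"translation":[-0.0105,0,0],"dr":[1,0,0]}]' >/dev/null
python3 off.py .512 .029 .114; done
```

```text
units [0.454 0.022 0.019] zang 10.48 j6 -0.187 xdir [-4.e-04 -0.e+00 -1.e+00] tcp [0.5114 0.028  0.1321] F [-2.81 -2.17 -8.71] T [-0.297  0.514 -0.066] t 10.9167
units [0.464 0.023 0.017] zang 4.5 j6 -0.083 xdir [-5.e-04 -0.e+00 -1.e+00] tcp [0.5114 0.028  0.1326] F [-3.49 -1.24 -8.32] T [-0.291  0.544 -0.053] t 11.1667
units [0.474 0.025 0.017] zang -1.49 j6 0.022 xdir [-6.e-04 -0.e+00 -1.e+00] tcp [0.5113 0.028  0.1329] F [-4.52 -1.74 -8.83] T [-0.251  0.644 -0.068] t 11.4167
units [0.483 0.027 0.016] zang -7.48 j6 0.126 xdir [-8.e-04 -0.e+00 -1.e+00] tcp [0.5113 0.028  0.1333] F [-4.54 -1.47 -9.07] T [-0.328  0.744 -0.03 ] t 11.6667
```

```bash

python3 -m inch '[{"translation":[-0.005,0,-0.012],"dr":[0.5,0,0]},{"translation":[-0.0105,0,-0.012],"dr":[1,0,0]},{"translation":[-0.0105,0,-0.012],"dr":[1,0,0]}]' >/dev/null
python3 off.py .512 .029 .114
for i in 1 2 3 4; do python3 -m inch '[{"translation":[-0.005,0,0],"dr":[0.5,0,0]},{"translation":[-0.0105,0,0],"dr":[1,0,0]},{"translation":[-0.0105,0,0],"dr":[1,0,0]}]' >/dev/null
python3 off.py .512 .029 .114; done
```

```text
units [0.496 0.028 0.016] zang -13.47 j6 0.231 xdir [-1.e-04 -0.e+00 -1.e+00] tcp [0.5111 0.0281 0.1339] F [-4.4  -3.17 -8.85] T [-0.374  0.58  -0.066] t 11.9167
units [0.506 0.03  0.014] zang -19.47 j6 0.335 xdir [-2.e-04  0.e+00 -1.e+00] tcp [0.5111 0.0281 0.1343] F [-3.88 -2.04 -9.17] T [-0.342  0.687 -0.045] t 12.1667
units [0.517 0.031 0.013] zang -25.46 j6 0.44 xdir [-3.e-04 -0.e+00 -1.e+00] tcp [0.511  0.0281 0.1347] F [-3.91 -1.52 -9.47] T [-0.33   0.694 -0.1  ] t 12.4167
units [0.526 0.033 0.011] zang -31.46 j6 0.545 xdir [-5.e-04  0.e+00 -1.e+00] tcp [0.5109 0.0281 0.135 ] F [-5.58 -0.8  -9.71] T [-0.265  0.815 -0.045] t 12.6667
units [0.536 0.034 0.01 ] zang -37.46 j6 0.649 xdir [-6.e-04  1.e-04 -1.e+00] tcp [0.5109 0.0281 0.1354] F [-5.69 -0.84 -9.89] T [-0.186  0.765 -0.1  ] t 12.9167
```

```bash

python3 -m inch '[{"translation":[-0.005,-0.01,-0.011],"dr":[0.5,0,0]},{"translation":[-0.0105,-0.01,-0.011],"dr":[1,0,0]},{"translation":[-0.0105,-0.01,-0.011],"dr":[1,0,0]}]' >/dev/null
python3 off.py .512 .029 .114
for i in 1 2 3; do python3 -m inch '[{"translation":[-0.005,0,0],"dr":[0.5,0,0]},{"translation":[-0.005,0,0],"dr":[0.5,0,0]},{"translation":[-0.005,0,0],"dr":[0.5,0,0]}]' >/dev/null
python3 off.py .512 .029 .114; done
```

```text
units [0.55  0.037 0.008] zang -43.46 j6 0.754 xdir [ 3.e-04  1.e-04 -1.e+00] tcp [0.5107 0.0281 0.136 ] F [-2.62  0.69 -9.69] T [-0.088  0.51  -0.013] t 13.1667
units [0.554 0.039 0.006] zang -46.33 j6 0.804 xdir [ 1.e-04  1.e-04 -1.e+00] tcp [0.5107 0.0281 0.1362] F [-2.44  0.52 -9.75] T [ 0.046  0.526 -0.057] t 13.4167
units [0.559 0.04  0.005] zang -49.4 j6 0.858 xdir [ 1.e-04  1.e-04 -1.e+00] tcp [0.5106 0.0281 0.1364] F [-2.96  1.47 -9.59] T [ 0.194  0.471 -0.035] t 13.6667
units [0.565 0.041 0.004] zang -52.42 j6 0.91 xdir [ 1.e-04  1.e-04 -1.e+00] tcp [0.5106 0.0281 0.1366] F [-2.82  2.72 -9.73] T [ 0.348  0.446 -0.032] t 13.9167
```

```bash

for i in 1 2 3; do python3 -m inch '[{"translation":[-0.003,0,0],"dr":[0.35,0,0]},{"translation":[-0.003,0,0],"dr":[0.35,0,0]},{"translation":[-0.003,0,0],"dr":[0.35,0,0]}]' >/dev/null
python3 off.py .512 .029 .114; done
```

```text
units [0.568 0.041 0.001] zang -54.56 j6 0.948 xdir [ 1.e-04  1.e-04 -1.e+00] tcp [0.5106 0.0281 0.1367] F [-3.01  3.09 -9.22] T [ 0.426  0.456 -0.058] t 14.1667
units [0.571 0.041 0.001] zang -56.68 j6 0.985 xdir [ 0.e+00  1.e-04 -1.e+00] tcp [0.5106 0.0281 0.1368] F [ -1.79   3.16 -10.62] T [ 0.525  0.441 -0.025] t 14.4167
units [ 0.573  0.042 -0.001] zang -58.79 j6 1.022 xdir [-0.e+00  1.e-04 -1.e+00] tcp [0.5106 0.0281 0.1369] F [ -3.15   3.11 -10.84] T [ 0.58   0.515 -0.088] t 14.6667
```

```bash

for i in 1 2 ; do python3 -m inch '[{"translation":[0,0,0],"dr":[0.35,0,0]},{"translation":[0,0,0],"dr":[0.35,0,0]},{"translation":[0,0,0],"dr":[0.35,0,0]}]' >/dev/null
python3 off.py .512 .029 .114; done
```

```text
units [ 0.573  0.042 -0.002] zang -60.9 j6 1.058 xdir [-0.e+00  1.e-04 -1.e+00] tcp [0.5106 0.0281 0.1369] F [ -2.52   3.87 -10.75] T [ 0.672  0.428 -0.06 ] t 14.9167
units [ 0.573  0.042 -0.002] zang -63.0 j6 1.095 xdir [-1.e-04  2.e-04 -1.e+00] tcp [0.5105 0.0282 0.1369] F [ -2.87   5.5  -10.08] T [0.805 0.522 0.088] t 15.1667
```

```bash

python3 -m inch '[{"translation":[0,0,0],"dr":[0.3,0,0]},{"translation":[0,0,0],"dr":[0.3,0,0]},{"translation":[0,0,0],"dr":[0.3,0,0]}]' >/dev/null
python3 off.py .512 .029 .114
python3 -m inch '[{"translation":[0,0,0],"dr":[0,0,0]},{"translation":[0,0,0],"dr":[0,0,0]}]' >/dev/null
python3 off.py .512 .029 .114
```

```text
units [ 0.573  0.042 -0.002] zang -64.79 j6 1.126 xdir [-2.e-04  2.e-04 -1.e+00] tcp [0.5105 0.0282 0.1369] F [ -3.43   5.33 -10.14] T [0.807 0.524 0.141] t 15.4167
units [ 0.573  0.043 -0.001] zang -64.78 j6 1.126 xdir [-2.e-04  2.e-04 -1.e+00] tcp [0.5105 0.0282 0.1369] F [-3.06  5.58 -9.41] T [0.93  0.592 0.174] t 15.5833
```

```bash

python3 -m inch '[{"translation":[0,0,0],"dr":[0.25,0,0]},{"translation":[0,0,0],"dr":[0.25,0,0]},{"translation":[0,0,0],"dr":[0.25,0,0]}]' >/dev/null
python3 off.py .512 .029 .114
python3 -m inch '[{"translation":[0,0,0],"dr":[0,0,0]},{"translation":[0,0,0],"dr":[0,0,0]}]' >/dev/null
python3 off.py .512 .029 .114
```

```text
units [ 0.573  0.043 -0.001] zang -66.29 j6 1.152 xdir [-3.e-04  2.e-04 -1.e+00] tcp [0.5105 0.0283 0.1369] F [-3.41  5.05 -9.69] T [0.936 0.535 0.263] t 15.8333
units [ 0.573  0.043 -0.001] zang -66.27 j6 1.152 xdir [-2.e-04  2.e-04 -1.e+00] tcp [0.5105 0.0283 0.1369] F [-2.54  6.95 -8.34] T [0.983 0.528 0.196] t 16.0
```

```bash

python3 -m inch '[{"translation":[0.01,0,0],"dr":[0,0,0]},{"translation":[0.02,0,0],"dr":[0,0,0]},{"translation":[0.025,0,0],"dr":[0,0,0]},{"translation":[0.025,0,0],"dr":[0,0,0]}]' >/dev/null
python3 off.py .512 .029 .114
for i in 1 2 3; do python3 -m inch '[{"translation":[0,0,0],"dr":[0,0,0]},{"translation":[0,0,0],"dr":[0,0,0]},{"translation":[0,0,0],"dr":[0,0,0]},{"translation":[0,0,0],"dr":[0,0,0]}]' -1; done
python3 -m inch '[{"translation":[-0.5,0,0],"dr":[0,0,0]},{"translation":[-1.2,0,0],"dr":[0,0,0]},{"translation":[-2,0,0],"dr":[0,0,0]},{"translation":[-2.8,0,0],"dr":[0,0,0]},{"translation":[-3.5,0,0],"dr":[0,0,0]}]'
python3 - <<'E'
from h import *
a,d=cams.read_camera("scene");b,_=cams.read_camera("top")
o=np.hstack([cv2.resize(a[140:240,225:325],(400,400),interpolation=2),cv2.resize(b[155:255,195:295],(400,400),interpolation=2)])
cv2.imwrite("pics/s3.png",o[...,::-1])
for l in("knob","band"): print(l,[(round(x["p"],2),np.round(x["location"])) for x in cams.boxes_of(l,"scene")[:2]])
print(pix("scene",[.512,.029,.155]),pix("scene",[.512,.029,.100]))
E
```

```text
units [ 0.555  0.037 -0.003] zang -66.27 j6 1.152 xdir [ 3.e-04  2.e-04 -1.e+00] tcp [0.5107 0.0283 0.1362] F [-4.15  5.86 -3.99] T [0.977 0.719 0.269] t 16.3333
t: 16.67
tcp_pos: [0.5113, 0.0279, 0.1364]
tcp_rot: [1.071, 1.569, -0.088]
wrist_force: [-0.2, 0.2, -0.3]
finger_gap: 0.0574
t: 17.0
tcp_pos: [0.5107, 0.028, 0.136]
tcp_rot: [0.775, 1.571, -0.384]
wrist_force: [-0.8, 0.1, 0.1]
finger_gap: 0.0854
t: 17.33
tcp_pos: [0.5106, 0.028, 0.1359]
tcp_rot: [-1.116, 1.571, -2.275]
wrist_force: [0.4, -0.1, -0.0]
finger_gap: 0.0855
t: 17.75
tcp_pos: [0.5105, 0.028, 0.278]
tcp_rot: [1.153, 1.57, -0.006]
wrist_force: [0.3, 0.3, 0.4]
finger_gap: 0.0856
knob [(0.43, array([275., 174.]))]
band [(0.18, array([186., 114.]))]
[274.11299421 177.77709476] [273.40469231 191.06455495]
```

View pics/s3.png

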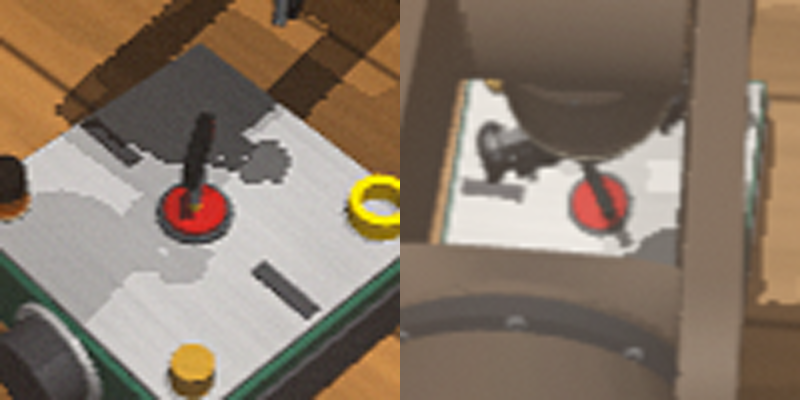

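```bash
python3 - <<'E'
from h import *
d=cams.read_camera("scene")[1]
v,u=np.mgrid[150:200,255:295]
P=np.array([world("scene",a,b,d[b,a]) for a,b in zip(u.ravel(),v.ravel()) if d[b,a]>0])
r=np.hypot(P[:,0]-.511,P[:,1]-.029);q=P[(r<.03)&(P[:,2]>.135)&(P[:,2]<.2)]
print("bar",len(q),q.max(0).round(3),q.min(0).round(3),"(rest top was .148)")
w,V=np.linalg.eigh(np.cov(q[:,:2].T));print(np.degrees(np.arctan2(V[1,1],V[0,1])))
c=P[(r<.019)&(P[:,2]>.085)&(P[:,2]<.115)];print("collar z",np.percentile(c[:,2],[10,50,90]).round(4))
for l in("tape","glue","ferrule"):
    for b in cams.boxes_of(l,"scene")[:1]: print(l,np.round(b["location"]))
print(env.state()["wrist_force"]);env.finish_job()
E
```

```text
bar 97 [0.533 0.044 0.173] [0.49  0.015 0.14 ] (rest top was .148)
-152.82577865191251
collar z [0.0956 0.0976 0.0999]
tape [321. 195.]
glue [229. 183.]
ferrule [272. 236.]
[ 0.57607523  0.37111755 -0.59090004]
the job is handed in; nothing more can be done
```

The cover is fastened: the screw turned home to its stop, and I let go and handed the job in at about 18 s of the 72 s allowed.

- **Finding the thread:** I drew the bar up gently until the lug met the blind underside at about 6.5 mm. The collar lifted about 2.3 mm at most, judged from the wrist force (about 16 N). Turning clockwise, the load dropped from 14 N to 6 N after about 0.9 rad, so I drew it on freely to about 18 mm.
- **Driving home:** I followed the thread up in a single grip. The torque began to rise at the expected stop, and I ended at about 0.25–0.3 N m, within the sound range.

**Last checks:**
- After letting go the screw stayed up. In the depth image the bar's top is about 25 mm above its rest height, against an expected 22 mm; the depth reading is only good to a few millimetres.
- The yellow band shows above the collar in the picture, and the collar reads 97.6 mm high, so it is seated. The trained network did not find the band; its one report was a low-confidence point on the sprayer, so this rests on the picture.
- The gripper was clear, with the wrist force near zero.
- The network put the tape 5 pixels and the ferrule 3 pixels from their first positions. Both sit in the same place in the close-up crops, so I take that as detector scatter. I did not recheck the things on the bench, but the arm's path stayed clear of them.

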